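# Press the tilt plate level and shoot its bolt

## Robot

A 6-joint arm with a two-finger parallel gripper is mounted at the origin on a cart in front of the work surface, level with it; the furniture and walls round the work are solid. World frame = base frame: x ahead of the robot, y to its left, z up, the work surface at z = 0. Lengths are in m, angles in rad, forces in N, time in s.
With the tool pointing down it reaches from about 0.225 to 0.875 m from the base axis. Payload 3.4 kg.
Tool frame: the origin (TCP) lies at the very end of the fingers, on their centre line; the grasp point (between the pads) lies 19 mm behind it (ctrl.tcp_to_grasp is the distance from the TCP to the grasp point, in m); x points along the fingers, y is the direction in which the jaws open and shut, and the axes are right-handed (so a half turn about x gives the same grasp; the last joint's range is limited). The gripper opens to 85 mm and grips with 20 to 120 N. Pads are 22 mm wide; open, the fingers measure 114 mm over their backs; the gripper's body (76 mm by 85 mm) begins 54 mm behind the grasp point. The pads swing forward as they close: fully open they stand 13 mm farther back than shut.
Start: joints at [1.08, 0.276, 1.505, -0, 1.361, -0.121], TCP at [0.208, 0.536, 0.231] pointing down, gripper open.
Joint ranges: [-2.89, 2.89], [-0.75, 2.08], [0.22, 2.7], [-1.18, 4.32], [0.11, 2.71], [-2.7, 2.7]. Speed limits (rad/s): [2.57, 2.57, 3.14, 3.14, 3.14, 3.14].

## Interface

Orientations are given as a unit quaternion [x, y, z, w].
In Python, from rig import ctrl gives the robot as it stands. The module is installed in compiled form; this text tells all that it offers.
- The arm moves only by the tool drive_tool, never from a script. Its argument "series" is a list that holds one entry, the list of rows, each a list of 7 numbers: the finger opening in mm, from 0 to 85.4, then the shift along the tool's x, y, z in mm, then the turn, a rotation vector about the tool's x, y, z in rad. A call has 1 to 20 rows; each row shifts and turns the pose as measured when the row begins, along the tool's axes as they then stand; what a row does not reach is not made up. A row lasts 1/8 s, in which the tool goes at most 62.5 mm and 10.7 degrees, less where a joint would pass 70% of its speed; a pose out of reach is approached as far as the arm can. A call is refused whole if a number of a shift passes 62.5 or a number of a turn 0.188, either way. A call with a gripper value outside its range is refused whole. The fingers move at their own pace and stop on an object; "grip_force" is the grip in N (left out, the last holds). Time passes only in rows, so rows that do not move let the fingers close. It gives the time, the measured TCP pose, the force and the opening at its end, in the units of the state.
- ctrl.sense(): the state, without advancing time (a new reading comes with each control period).
- ctrl.get_image(name): name is "scene" or "side" or "wrist"; returns the picture (384x512x3 uint8, red, green, blue); there is no depth.
- ctrl.camera_info(name): a dict with "fx", "fy", "cx", "cy" (pixels), "k1" (the pictures are not rectified: a ray, as slopes to the right and down, at radius r is drawn at 1 + k1 r^2 times it, then the intrinsics apply), "camera_from_world" (4x4, takes a point from world to camera coordinates). Camera axes: x right, y down, z forward; pixel columns grow to the right and rows downward; lengths in m; the calibration is good to about 2 mm. A picture is of the moment at which its call begins: read the wrist's pose just before it. camera_info takes no time and is no camera call; for the wrist camera it gives the pose at the moment of the call.
- ctrl.hand_in(): hands the job in, once; it reports no verdict.
The state is a dict: "clock": time; "joints": joint angles; "qvel": joint speeds; "joint_efforts": joint torques, N m; "tool_pos": TCP position; "tool_rot": TCP orientation; "force": force on the tool from outside, world axes, zero at the start; "ft_torque": the same for the moment, N m; "grip_width": opening from 0.0 (shut) to 1.0 (fully open).
Only numpy, scipy, OpenCV 4.12 (cv2) and the standard library are available. Lean on these libraries where they do the work, as an engineer would, in place of code of your own. Each camera call takes 0.05 s, during which the arm holds its last target.

## Task

Close the tilting fixture: push its spring-loaded plate down until it lies level on its rubber stops and, while you hold it down, slide the red-knobbed bolt all the way under the keeper, so that the plate stays down when you let go. Press only until you feel the stops: some 25 newtons at the knob would crush them, and never force the bolt against the keeper. Leave the screwdriver and the elbow fitting where they are.

Things in the scene. Friction and masses are not known exactly. Their poses are not given: they have to be found in the camera images.
- fixture: Grey fixture fixed to the bench: base 190 x 168 x 12 mm (x, y, z), origin under its middle, at bench level. An aluminium plate 157 x 112 x 8 mm is hinged at its far (+x) edge and held tilted, front edge up, by springs; a bearing (72 wide, 18 high) is clamped on it. Own x points from front edge to hinge, y along the hinge to the keeper.
- hinge (a point): Point on the hinge axis, middle of the plate's width (75 mm in +x from the fixture's origin, 34 mm above the bench); the axis runs along the fixture's y.
- tilt_plate (a joint): Tilt in rad: 0.28 sprung fully up, about 0 on its stops (plate top then 38 mm above the bench); grows as the front edge rises. The stops and the keeper are set together up to 5 mm higher or lower from case to case, so the seat lies anywhere from -0.04 to 0.04 and must be felt. At the knob the springs push up with about 5 N when raised and 11 N when seated.
- lock_bolt (a joint): Travel of the bolt in m along the plate's (and fixture's) +y: 0 drawn back, 0.028 at its end stop, fully under the keeper. Moves against about 1.5 N of friction and stays where it is left; its tongue reaches the keeper at 0.010. Slid out while the plate is still up, it fouls the keeper. Bolt and keeper must never press on each other with over 40 N.
- knob (a point): Grip point of the upright red knob post, 16 mm in diameter, on the bolt (a flat bar 106 x 16 x 8 mm along y on the plate). On the post's axis, 14 mm below its top; straight for 24 mm below. It tilts with the plate: level, it lies 125 mm in -x and 42 mm up from the hinge. Guides beside it rise to 26 mm below this point. As it turns in a tight grip, the grip's friction adds 3 to 4 N to the push.
- keeper (a point): Middle of the keeper's mouth, underside of its roof, at the nominal setting (true height up to 5 mm off): a dark steel bridge 36 x 18 mm (x, y) at the +y side of the base, 50 mm in -x and 60 mm in +y from the fixture's origin, top nominally 55 mm above the bench. The tongue goes in along +y with 1.5 mm to spare above it when the plate is on its stops.
- screwdriver_mid (a point): Middle of a loose screwdriver with red handle, 27 x 224 x 25 mm, lying on the bench left of the fixture. Leave alone.
- fitting_mid (a point): Middle of a loose black and grey elbow pipe fitting, 63 x 82 x 44 mm, right of the fixture. Leave alone.
- rubber_stops (a joint): Squeeze of the two round black rubber stops under the plate's front half, in m: 0 untouched; they give about 10 N per mm at the knob and are crushed at 0.0014 (some 25 N at the knob with the springs' 11 N). The bolt enters the keeper only with the plate within about 1.4 mm (at the knob) of the untouched stops, or lower.

How it is judged:
On the way:
1. the plate is pushed down near its stops (tilt below 0.06 rad) (value of joint tilt_plate below 0.06 rad), for 0.1 s.
At the end, for the whole second after the job is handed in: The plate stays down by itself (tilt below 0.06 rad, as the bolt under the keeper leaves it), with the bolt at least 24 of its 28 mm home; screwdriver and fitting are within 20 mm of where they stood (value of joint tilt_plate below 0.06 rad and value of joint lock_bolt above 0.024 m and distance of each of screwdriver_mid, fitting_mid from where it was at the start of the episode below 0.02 m); the robot touches nothing.
It fails at once if the rubber stops are crushed (squeezed by more than 1.4 mm, some 25 N at the knob) (value of joint rubber_stops above 0.0014 m).
It fails at once if the bolt is forced against the keeper with more than 40 N (contact force between stop_yoke_c0 and anything else above 40 N).
It fails at once if a bystander (screwdriver or fitting) is moved by more than 20 mm (distance of any of screwdriver_mid, fitting_mid from where it was at the start of the episode above 0.02 m).
It also fails if it takes over 56 s, if anything falls off the work surface, if the arm or the gripper's body presses on something with over 40 N, if the wrist force passes 120 N, or if a joint passes its speed limit or range.

## Working session

There is one attempt and no reset: what is moved stays moved. The work goes in short steps, Python scripts to look and compute and a tool call to move; the robot and the scene stay as the last step left them, time stands still between calls to the robot, and variables do not carry over. Pictures are saved under pics/ and viewed, and the job is handed in when it is done.

Besides the shell and the picture viewer there is one more tool, called after "Emit:" as name([rows], argument=value, ...), one row to a line, values as JSON. drive_tool: Moves the arm, as the interface text tells. Its arguments: {"type":"object","properties":{"series":{"type":"array"},"grip_force":{"type":"number"}},"required":["series"]}

```bash
mkdir -p pics
python3 - <<'E'
from rig import ctrl
import cv2
s=ctrl.sense();print(s)
for n in("scene","side","wrist"):
    im=ctrl.get_image(n);cv2.imwrite(f"pics/{n}0.png",im[:,:,::-1]);i=ctrl.camera_info(n);print(n,i)
E
```

```text
{'clock': 0.0, 'joints': array([ 1.08000894e+00,  2.76578447e-01,  1.50613348e+00, -3.12080830e-05,
        1.36069343e+00, -1.21000308e-01]), 'qvel': array([-1.73269352e-03,  2.08691006e-03,  4.52619331e-04, -1.78889491e-03,
        8.21781961e-04,  7.90715671e-05]), 'joint_efforts': array([ 3.32139462e-03, -4.16768646e+01, -2.45804179e+01,  3.46433444e-04,
        1.10605900e-02,  2.59667253e-06]), 'tool_pos': array([0.20757901, 0.53565608, 0.23044901]), 'tool_rot': array([ 0.12937914,  0.69523758, -0.1306079 ,  0.69487216]), 'force': array([-0.26725425, -0.15453064,  0.29185647]), 'ft_torque': array([-0.04332585,  0.03157552, -0.03182924]), 'grip_width': 0.9986817626848076}
scene {'fx': 406.5516634704397, 'fy': 406.5516634704397, 'cx': 253.41422027985766, 'cy': 195.16718817768097, 'k1': -0.12240713020660804, 'camera_from_world': array([[ 0.7067243 , -0.70739171, -0.01173606, -0.24217994],
       [-0.45729801, -0.44408353, -0.77049877,  0.41938288],
       [ 0.53983265,  0.54989708, -0.63733344,  0.48392679],
       [ 0.        ,  0.        ,  0.        ,  1.        ]])}
side {'fx': 411.98365291363496, 'fy': 411.98365291363496, 'cx': 251.84135623549162, 'cy': 191.3247886642099, 'k1': -0.11687166393138443, 'camera_from_world': array([[-0.99943271, -0.02539328,  0.02212337,  0.56514546],
       [-0.03198335,  0.50982396, -0.85968401, -0.01459078],
       [ 0.01055118, -0.8599039 , -0.51034691,  1.06646631],
       [ 0.        ,  0.        ,  0.        ,  1.        ]])}
wrist {'fx': 323.705407213869, 'fy': 323.705407213869, 'cx': 255.78322264401095, 'cy': 186.26364874443075, 'k1': -0.047460612986037654, 'camera_from_world': array([[ 0.36129992,  0.93244703, -0.0022137 , -0.5729475 ],
       [ 0.90097114, -0.34849018,  0.25846779, -0.0338387 ],
       [ 0.24023607, -0.09537887, -0.96601734,  0.37820232],
       [ 0.        ,  0.        ,  0.        ,  1.        ]])}
```

View pics/scene0.png

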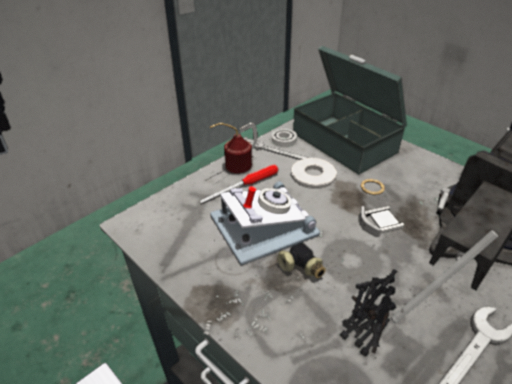

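View pics/side0.png

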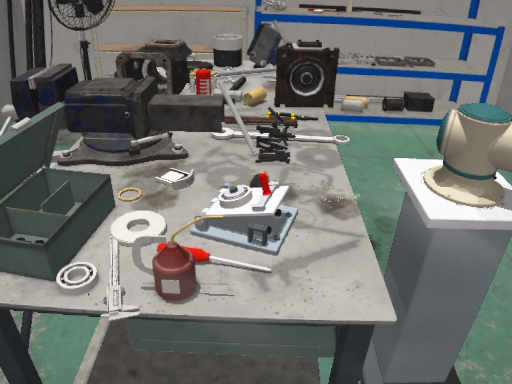

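View pics/wrist0.png

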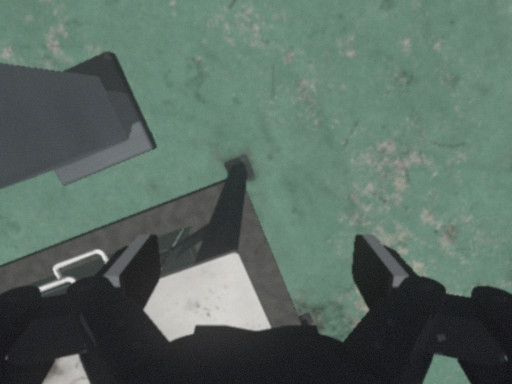

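The scene view shows the fixture at about (265,222), the knob at (250,198), the screwdriver at (240,183) and the fitting at (302,261). In the side view the knob is at (265,183) and the keeper at (259,234). I'll zoom in on the two fixed views.

```bash
cat > h.py <<'E'
import numpy as np,cv2
from scipy.spatial.transform import Rotation as R
def ray(i,px):
    K=np.array([[i['fx'],0,i['cx']],[0,i['fy'],i['cy']],[0,0,1]])
    p=cv2.undistortPoints(np.array([[px]],float),K,np.array([i['k1'],0,0,0.]))[0,0]
    T=i['camera_from_world'];A=T[:3,:3];c=-A.T@T[:3,3];d=A.T@np.array([p[0],p[1],1]);return c,d/np.linalg.norm(d)
def plane(i,px,z):
    c,d=ray(i,px);return c+d*(z-c[2])/d[2]
def proj(i,P):
    T=i['camera_from_world'];q=T[:3,:3]@P+T[:3,3];p=q[:2]/q[2];r=p@p;p=p*(1+i['k1']*r);return np.array([i['fx']*p[0]+i['cx'],i['fy']*p[1]+i['cy']])
def tri(a,b):
    (c1,d1),(c2,d2)=a,b
    t=np.linalg.lstsq(np.stack([d1,-d2],1),c2-c1,rcond=None)[0];p,q=c1+t[0]*d1,c2+t[1]*d2;return (p+q)/2,np.linalg.norm(p-q)
E
python3 - <<'E'
import cv2
for n,(x0,y0,x1,y1) in dict(scene=(200,160,340,280),side=(180,160,310,265)).items():
    im=cv2.imread(f"pics/{n}0.png")[y0:y1,x0:x1]
    cv2.imwrite(f"pics/{n}0z.png",cv2.resize(im,None,fx=5,fy=5,interpolation=cv2.INTER_CUBIC))
    hsv=cv2.cvtColor(im,cv2.COLOR_BGR2HSV)
    m=(((hsv[...,0]<8)|(hsv[...,0]>172))&(hsv[...,1]>150)&(hsv[...,2]>80)).astype('uint8')
    k,l,st,ce=cv2.connectedComponentsWithStats(m)
    for j in range(1,k):
        if st[j,4]>10: print(n,st[j]+[x0,y0,0,0,0],ce[j]+[x0,y0])
E
```

```text
scene [243 165  35  19 317] [260.27760252 174.48580442]
scene [244 186  12  22 125] [249.424 197.072]
side [259 173  12  22 159] [264.22012579 183.38993711]
side [180 246  30  16 234] [196.8974359  253.94444444]
side [180 251   5  11  26] [181.34615385 256.19230769]
```

View pics/scene0z.png

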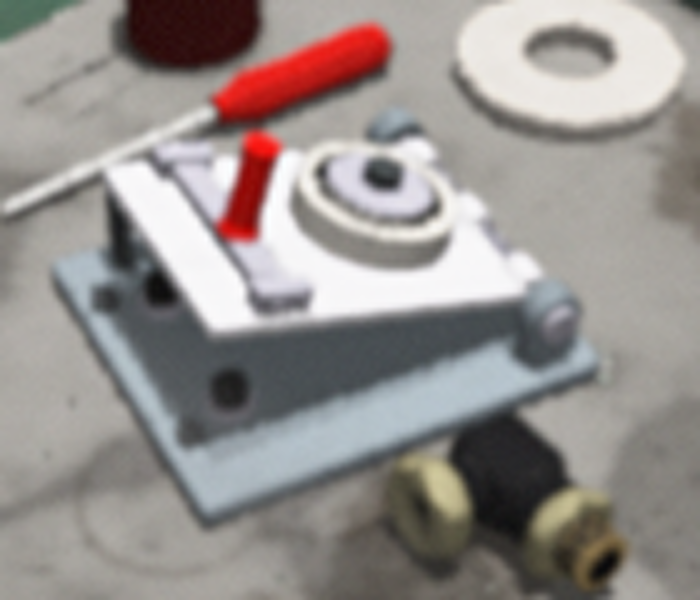

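View pics/side0z.png

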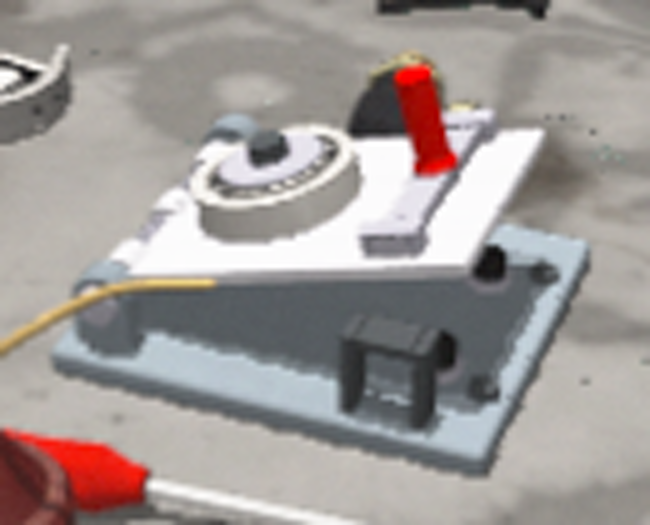

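Run:
```python
from rig import ctrl
from h import *
a=ctrl.camera_info("scene");b=ctrl.camera_info("side")
C={}
for n,i,L in (("scene",a,dict(fl=(211.2,212.4),fr=(241.2,262),hr=(320,231))),("side",b,dict(fl=(277.8,252.3),fr=(298,207.8),hl=(190.8,231)))):
    P={k:plane(i,v,.012) for k,v in L.items()}
    for k in P: print(n,k,P[k].round(4)); C.setdefault(k,[]).append(P[k])
fit=dict(fl=(-95,84),fr=(-95,-84),hl=(95,84),hr=(95,-84))
S=[];D=[]
for k in C:
    for p in C[k]: S.append(np.array(fit[k])/1000);D.append(p[:2])
S=np.array(S);D=np.array(D)
U,_,V=np.linalg.svd((S-S.mean(0)).T@(D-D.mean(0)));Rm=V.T@U.T
t=D.mean(0)-Rm@S.mean(0);print("origin",t,"yaw",np.arctan2(Rm[1,0],Rm[0,0]));print("res",((S@Rm.T+t)-D).round(4).tolist())
for nm,p,q in(("top",(252.6,188.2),(262.4,174.6)),("cent",(249.424,197.07),(264.22,183.39)),("foot",(248,207),(267.4,194))):
    X,e=tri(ray(a,p),ray(b,q));print(nm,X.round(4),e.round(4),"fixture",(Rm.T@(X[:2]-t)).round(4))
th=.28
# knob at tilt: rotate (-.125,.042) about y, front up
k=np.array([.075-.125*np.cos(th)+.042*np.sin(th),.034+.125*np.sin(th)+.042*np.cos(th)]);print("expected knob fixture x,z at .28",k)
```

```text
scene fl [0.5138 0.3063 0.012 ]
scene fr [0.4593 0.1507 0.012 ]
scene hr [0.6383 0.0925 0.012 ]
side fl [0.5074 0.3127 0.012 ]
side fr [0.4569 0.151  0.012 ]
side hl [0.6858 0.253  0.012 ]
origin [0.57373427 0.20136025] yaw -0.31084080563862354
res [[-0.0048, 0.0041], [0.0016, -0.0023], [-0.0017, -0.0003], [0.0007, -0.0006], [0.0002, -0.0001], [0.0041, -0.0008]]
top [0.5427 0.2016 0.1228] 0.0028 fixture [-0.0296 -0.0092]
cent [0.5372 0.204  0.1029] 0.0 fixture [-0.0356 -0.0087]
foot [0.5309 0.2042 0.0789] 0.003 fixture [-0.0416 -0.0104]
expected knob fixture x,z at .28 [-0.03352499  0.10890878]
```

```bash
cat >> h.py <<'E'
YAW=-0.311; ORG=np.array([0.5737,0.2014,0.])
FR=R.from_euler('z',YAW).as_matrix()
def knob(th,by=-0.0095):
    return ORG+FR@np.array([.075-.125*np.cos(th)+.042*np.sin(th),by,.034+.125*np.sin(th)+.042*np.cos(th)])
def toolR(th,sg):
    x=FR@np.array([-np.sin(th),0,-np.cos(th)]);y=sg*FR@np.array([0,1.,0]);return R.from_matrix(np.stack([x,y,np.cross(x,y)],1))
def rows(s,P,Q,n,g):
    p=s['tool_pos'];r=R.from_quat(s['tool_rot'])
    v=(r.inv()*Q).as_rotvec();out=[]
    for k in range(n):
        r0=r*R.from_rotvec(v*k/n)
        out.append([g]+[round(float(c),1) for c in r0.inv().apply((P-p)/n)*1000]+[round(float(c),4) for c in v/n])
    return out
E
python3 - <<'E'
from rig import ctrl
from h import *
s=ctrl.sense();print(R.from_quat(s['tool_rot']).as_matrix().round(3))
for sg in(1,-1):
    Q=toolR(.28,sg);d=Q.as_matrix()[:,0];P=knob(.28)-d*.051
    print(sg,P.round(4));r=rows(s,P,Q,14,85)
    for x in r:print(x)
E
```

```text
[[-0.001  0.361  0.932]
 [-0.001  0.932 -0.361]
 [-1.    -0.001 -0.   ]]
1 [0.5523 0.1983 0.1579]
[85, 5.2, -13.6, 31.7, -0.0042, 0.02, -0.0005]
[85, 4.6, -13.7, 31.7, -0.0042, 0.02, -0.0005]
[85, 4.0, -13.8, 31.7, -0.0042, 0.02, -0.0005]
[85, 3.3, -14.0, 31.8, -0.0042, 0.02, -0.0005]
[85, 2.7, -14.1, 31.8, -0.0042, 0.02, -0.0005]
[85, 2.1, -14.2, 31.7, -0.0042, 0.02, -0.0005]
[85, 1.4, -14.4, 31.7, -0.0042, 0.02, -0.0005]
[85, 0.8, -14.5, 31.7, -0.0042, 0.02, -0.0005]
[85, 0.2, -14.6, 31.6, -0.0042, 0.02, -0.0005]
[85, -0.4, -14.8, 31.6, -0.0042, 0.02, -0.0005]
[85, -1.1, -14.9, 31.5, -0.0042, 0.02, -0.0005]
[85, -1.7, -15.0, 31.4, -0.0042, 0.02, -0.0005]
[85, -2.3, -15.2, 31.3, -0.0042, 0.02, -0.0005]
[85, -2.9, -15.3, 31.2, -0.0042, 0.02, -0.0005]
-1 [0.5523 0.1983 0.1579]
[85, 5.2, -13.6, 31.7, 0.2181, -0.0007, -0.0307]
[85, 5.5, -6.2, 33.8, 0.2181, -0.0007, -0.0307]
[85, 5.6, 1.4, 34.4, 0.2181, -0.0007, -0.0307]
[85, 5.5, 9.0, 33.2, 0.2181, -0.0007, -0.0307]
[85, 5.1, 16.1, 30.5, 0.2181, -0.0007, -0.0307]
[85, 4.6, 22.5, 26.2, 0.2181, -0.0007, -0.0307]
[85, 3.8, 27.7, 20.7, 0.2181, -0.0007, -0.0307]
[85, 2.9, 31.7, 14.2, 0.2181, -0.0007, -0.0307]
[85, 1.9, 34.1, 7.0, 0.2181, -0.0007, -0.0307]
[85, 0.8, 34.8, -0.5, 0.2181, -0.0007, -0.0307]
[85, -0.2, 33.9, -8.0, 0.2181, -0.0007, -0.0307]
[85, -1.2, 31.3, -15.2, 0.2181, -0.0007, -0.0307]
[85, -2.2, 27.3, -21.6, 0.2181, -0.0007, -0.0307]
[85, -2.9, 21.9, -27.0, 0.2181, -0.0007, -0.0307]
```

Sign +1 needs very little turning. I'll go 11 rows toward the hover while staying high.

Emit:
drive_tool([
  [[85,-2,-14,32,-0.004,0.02,0],[85,-2,-14,32,-0.004,0.02,0],[85,0,-14,32,-0.004,0.02,0],[85,0,-14,32,-0.004,0.02,0],[85,0,-14,32,-0.004,0.02,0],[85,0,-14,32,-0.004,0.02,0],[85,0,-14,32,-0.004,0.02,0],[85,0,-14,32,-0.004,0.02,0],[85,0,-14,32,-0.004,0.02,0],[85,0,-14,32,-0.004,0.02,0],[85,0,-14,32,-0.004,0.02,0],[85,0,0,0,0,0,0]],
])

```text
clock: 1.65
tool_pos: [0.4911, 0.2633, 0.1932]
tool_rot: [0.126, 0.773, -0.099, 0.613]
force: [-0.6, 0.8, -0.4]
grip_width: 0.996
```

Run:
```python
from rig import ctrl
from h import *
s=ctrl.sense();print(s['tool_pos'],s['force'],s['clock'],s['joints'])
i=ctrl.camera_info("wrist");im=ctrl.get_image("wrist");cv2.imwrite("pics/w1.png",im[:,:,::-1])
import pickle;pickle.dump(i,open("w1.pkl","wb"))
for th in(.28,):
    k=knob(th);d=toolR(th,1).as_matrix()[:,0];print("knob",proj(i,k),"top",proj(i,k-d*.014))
Q=toolR(.28,1);P=knob(.28)-Q.as_matrix()[:,0]*.051
for x in rows(ctrl.sense(),P,Q,5,85):print(x)
```

```text
[0.49110881 0.26329882 0.19320709] [-0.64050994  0.77062548 -0.44850412] 1.65 [ 0.28100333  0.36701484  1.48898907  0.13093676  1.47620674 -0.99245862]
knob [200.72357035 303.66206938] top [197.65328631 316.40166719]
[85, 3.3, -8.6, 17.2, -0.0019, 0.0099, -0.0008]
[85, 3.1, -8.6, 17.2, -0.0019, 0.0099, -0.0008]
[85, 3.0, -8.6, 17.2, -0.0019, 0.0099, -0.0008]
[85, 2.8, -8.7, 17.2, -0.0019, 0.0099, -0.0008]
[85, 2.6, -8.7, 17.3, -0.0019, 0.0099, -0.0008]
```

View pics/w1.png

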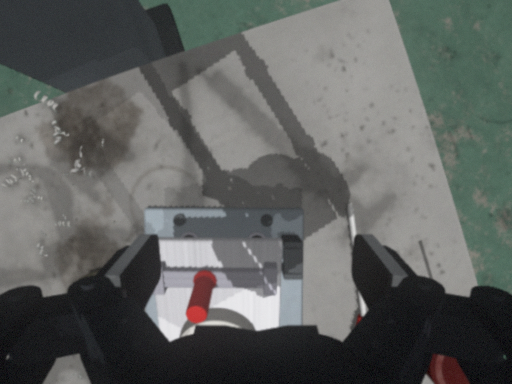

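The wrist view shows the knob top at about (196,314), against a prediction of (197.7,316.4). The front edge of the base runs from (146,208) to (303,208). I'll check the yaw and the sideways offset.

Run:
```python
from h import *
import pickle;i=pickle.load(open("w1.pkl","rb"))
a=plane(i,(146,208),.012);b=plane(i,(303.3,208),.012)
print(a,b,np.linalg.norm(a-b)); v=(b-a);print("yaw",np.arctan2(-v[0],v[1]))
print("front mid in fixture",FR.T@((a+b)/2-ORG))
im=cv2.imread("pics/w1.png");hsv=cv2.cvtColor(im,cv2.COLOR_BGR2HSV)
m=(((hsv[...,0]<8)|(hsv[...,0]>172))&(hsv[...,1]>150)&(hsv[...,2]>60)).astype('uint8');m[:,:150]=0;m[:,260:]=0
ys,xs=np.nonzero(m);print(xs.min(),xs.max(),ys.min(),ys.max())
for y in range(ys.min(),ys.max(),4):
    x=xs[ys==y];
    if len(x):print(y,x.min(),x.max(),x.mean())
th=.28;k=knob(th);d=toolR(th,1).as_matrix()[:,0]
for t in(-.014,0,.024):print(proj(i,k+d*t))
```

```text
[0.45669131 0.15290997 0.012     ] [0.50843022 0.3082235  0.012     ] 0.16370463519553696
yaw -0.32156354496296735
front mid in fixture [-0.09569245 -0.00012204  0.012     ]
187 214 271 322
271 204 204 204.0
275 197 211 204.0
279 195 214 207.33333333333334
307 189 202 195.5
311 187 206 196.5
315 187 206 196.5
319 189 204 196.5
[197.65328631 316.40166719]
[200.72357035 303.66206938]
[205.29852063 284.71373301]
```

```bash
sed -i 's/YAW=-0.311/YAW=-0.315/; s/by=-0.0095/by=-0.0102/' h.py
python3 - <<'E'
from rig import ctrl
from h import *
Q=toolR(.28,1);P=knob(.28)-Q.as_matrix()[:,0]*.051
for x in rows(ctrl.sense(),P,Q,5,60):print(x)
E
```

```text
[60, 3.3, -8.7, 17.2, -0.0011, 0.0099, -0.0006]
[60, 3.1, -8.7, 17.2, -0.0011, 0.0099, -0.0006]
[60, 3.0, -8.7, 17.2, -0.0011, 0.0099, -0.0006]
[60, 2.8, -8.8, 17.3, -0.0011, 0.0099, -0.0006]
[60, 2.6, -8.8, 17.3, -0.0011, 0.0099, -0.0006]
```

Emit:
drive_tool([
  [[60,3,-9,17,-0.001,0.01,0],[60,3,-9,17,-0.001,0.01,0],[60,3,-9,17,-0.001,0.01,0],[60,3,-9,17,-0.001,0.01,0],[60,3,-9,17,-0.001,0.01,0],[60,0,0,0,0,0,0]],
])

```text
clock: 2.45
tool_pos: [0.5537, 0.1932, 0.155]
tool_rot: [0.126, 0.79, -0.093, 0.593]
force: [0.6, -0.8, -0.4]
grip_width: 0.703
```

Run:
```python
from rig import ctrl
from h import *
s=ctrl.sense();i=ctrl.camera_info("wrist");im=ctrl.get_image("wrist");cv2.imwrite("pics/w2.png",im[:,:,::-1])
im=ctrl.get_image("side");cv2.imwrite("pics/s2.png",im[:,:,::-1])
th=.28;k=knob(th);d=toolR(th,1).as_matrix()[:,0]
for t in(-.014,0,.024):print(proj(i,k+d*t))
Q=toolR(.28,1);P=knob(.28)+Q.as_matrix()[:,0]*.017
print(s['force'],s['clock'],np.linalg.norm(s['tool_pos']-P))
for x in rows(ctrl.sense(),P,Q,6,60):print(x)
```

```text
[264.30692262 209.86499396]
[263.69639284 202.53024658]
[262.82059681 192.0154127 ]
[ 0.59822573 -0.77486429 -0.37598898] 2.45 0.06623926664353263
[60, 11.1, 0.4, -0.3, 0.0005, -0.0006, -0.0005]
[60, 11.1, 0.5, -0.3, 0.0005, -0.0006, -0.0005]
[60, 11.1, 0.5, -0.3, 0.0005, -0.0006, -0.0005]
[60, 11.1, 0.5, -0.3, 0.0005, -0.0006, -0.0005]
[60, 11.1, 0.5, -0.3, 0.0005, -0.0006, -0.0005]
[60, 11.1, 0.5, -0.3, 0.0005, -0.0006, -0.0005]
```

View pics/w2.png

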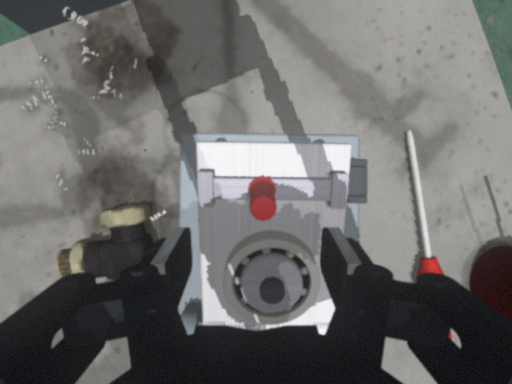

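View pics/s2.png

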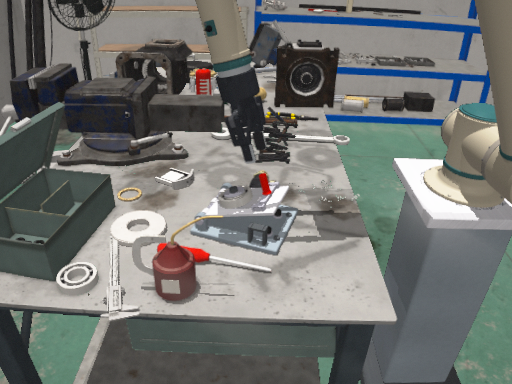

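The knob top is at (263,206), against a prediction of (264,210), so it sits about 2 mm nearer the front. I'll correct z by about −2 mm in total and descend over the post.

Emit:
drive_tool([
  [[60,11,0.5,-0.7,0,0,0],[60,11,0.5,-0.7,0,0,0],[60,11,0.5,-0.7,0,0,0],[60,11,0,-0.7,0,0,0],[60,10,0,-0.7,0,0,0],[60,8,0,0,0,0,0],[60,0,0,0,0,0,0]],
])

```text
clock: 3.42
tool_pos: [0.5298, 0.205, 0.0939]
tool_rot: [0.125, 0.791, -0.091, 0.593]
force: [0.3, -0.5, -0.2]
grip_width: 0.703
```

Run:
```python
from rig import ctrl
from h import *
s=ctrl.sense();im=ctrl.get_image("wrist");cv2.imwrite("pics/w3.png",im[:,:,::-1])
Q=toolR(.28,1);P=knob(.28)+Q.as_matrix()[:,0]*.017
print(s['force'],s['clock'],Q.inv().apply(s['tool_pos']-P), (R.from_quat(s['tool_rot']).inv()*Q).as_rotvec())
```

```text
[ 0.26873925 -0.45767939 -0.23995971] 3.425 [ 1.45516349e-05  2.22192526e-05 -4.86901195e-03] [ 0.00623729 -0.00520521 -0.00242619]
```

View pics/w3.png

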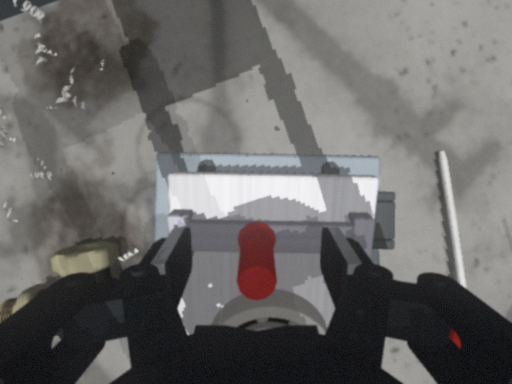

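Emit:
drive_tool([
  [[60,0,0,2.5,0,0,0],[30,0,0,0,0,0,0],[12,0,0,0,0,0,0],[12,0,0,0,0,0,0],[12,0,0,0,0,0,0],[12,0,0,0,0,0,0],[12,0,0,0,0,0,0],[12,0,0,0,0,0,0]],
], grip_force=60)

```text
clock: 4.47
tool_pos: [0.534, 0.2041, 0.0946]
tool_rot: [0.125, 0.789, -0.091, 0.594]
force: [0.2, 0.2, 0.6]
grip_width: 0.168
```

```bash
cat > plan.py <<'E'
from rig import ctrl
from h import *
import sys
s=ctrl.sense();r=R.from_quat(s['tool_rot']);x=r.as_matrix()[:,0]
f=FR.T@x; q=FR.T@(s['tool_pos']-x*.017-ORG)
print("t",s['clock'],"tool tilt",np.arctan2(-f[0],-f[2]).round(4),"side lean",f[1].round(4),"knob fix",q.round(4),"grip",s['grip_width'])
# tilt from knob height above hinge
h=q[2]-.034;l=.075-q[0];ph=np.arctan2(h,l)-np.arctan2(.042,.125);print("tilt by pos",ph.round(4),"radius",np.hypot(h,l).round(4),"(.1319)")
F=FR.T@s['force'];print("F fixture",F.round(2),"torque",s['ft_torque'].round(2))
E
python3 plan.py
python3 - <<'E'
from rig import ctrl
from h import *
s=ctrl.sense();im=ctrl.get_image("side");cv2.imwrite("pics/s3.png",cv2.resize(im[140:270,160:330,::-1],None,fx=4,fy=4))
E
```

```text
t 4.475 tool tilt 0.2817 side lean 0.0041 knob fix [-0.0339 -0.0098  0.1109] grip 0.16787581568764412
tilt by pos 0.2912 radius 0.1333 (.1319)
F fixture [0.11 0.25 0.64] torque [-0.11 -0.12 -0.02]
```

View pics/s3.png

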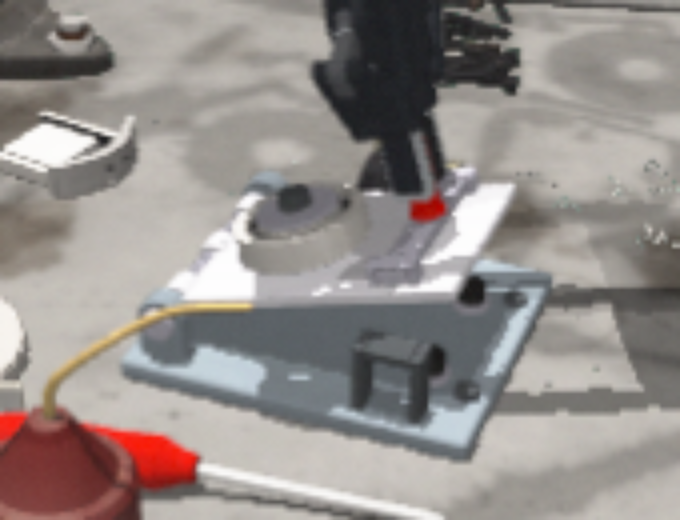

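The knob is held: the width reads about 14–16 mm, and the pose gives tilt ≈ 0.29 with radius 133 mm against 132 expected. I'll start down the arc and turn the tool with the plate.

Emit:
drive_tool([
  [[12,3.7,0,-0.7,0,-0.03,0],[12,3.7,0,-0.7,0,-0.03,0],[12,0,0,0,0,0,0]],
])

```text
clock: 4.9
tool_pos: [0.5319, 0.2049, 0.0898]
tool_rot: [0.122, 0.77, -0.094, 0.619]
force: [1.7, -1.2, 3.1]
grip_width: 0.169
```

```bash
python3 plan.py
```

```text
t 4.9 tool tilt 0.2183 side lean 0.0053 knob fix [-0.0371 -0.0097  0.1064] grip 0.1686917008284392
tilt by pos 0.2493 radius 0.1335 (.1319)
F fixture [ 1.95 -0.66  3.13] torque [-0.14  0.14  0.01]
```

Rotation has run ahead of translation (0.218 against 0.249), so I'll push translation with less turning.

Emit:
drive_tool([
  [[12,4,0,-0.8,0,0,0],[12,4.5,0,-0.8,0,-0.02,0],[12,4.5,0,-0.8,0,-0.03,0],[12,4.5,0,-0.8,0,-0.03,0],[12,0,0,0,0,0,0]],
])

```text
clock: 5.52
tool_pos: [0.5271, 0.2066, 0.0781]
tool_rot: [0.119, 0.744, -0.099, 0.65]
force: [0.5, -1.4, 7.1]
grip_width: 0.164
```

```bash
python3 plan.py
```

```text
t 5.525 tool tilt 0.1349 side lean 0.0071 knob fix [-0.0436 -0.0096  0.0949] grip 0.1637777340115341
tilt by pos 0.1505 radius 0.1333 (.1319)
F fixture [ 0.89 -1.15  7.06] torque [-0.32  0.17  0.08]
```

Emit:
drive_tool([
  [[12,4,0,-0.7,0,-0.015,0],[12,4,0,-0.7,0,-0.025,0],[12,3,0,-0.5,0,-0.02,0],[12,0,0,0,0,0,0]],
])

```text
clock: 6.02
tool_pos: [0.5251, 0.2074, 0.0714]
tool_rot: [0.116, 0.723, -0.102, 0.673]
force: [0.6, -1.1, 7.1]
grip_width: 0.164
```

```bash
python3 plan.py
```

```text
t 6.025 tool tilt 0.0725 side lean 0.0083 knob fix [-0.0468 -0.0094  0.0884] grip 0.1642818714551951
tilt by pos 0.0957 radius 0.1334 (.1319)
F fixture [ 0.88 -0.82  7.06] torque [-0.33  0.32  0.08]
```

Emit:
drive_tool([
  [[12,2,0,-0.4,0,0,0],[12,2,0,-0.4,0,-0.01,0],[12,0,0,0,0,0,0]],
])

```text
clock: 6.4
tool_pos: [0.5247, 0.2076, 0.0702]
tool_rot: [0.116, 0.72, -0.103, 0.677]
force: [0.2, -1.6, 6.3]
grip_width: 0.166
```

```bash
python3 plan.py
```

```text
t 6.4 tool tilt 0.0622 side lean 0.0085 knob fix [-0.0474 -0.0094  0.0872] grip 0.16584982008023447
tilt by pos 0.0858 radius 0.1335 (.1319)
F fixture [ 0.64 -1.46  6.35] torque [-0.3   0.32  0.05]
```

Emit:
drive_tool([
  [[12,2.5,0,-0.4,0,0,0],[12,2.5,0,-0.4,0,0,0]],
])

```text
clock: 6.65
tool_pos: [0.524, 0.2079, 0.0675]
tool_rot: [0.116, 0.72, -0.103, 0.677]
force: [-1.8, -1.9, 11.6]
grip_width: 0.165
```

```bash
python3 plan.py
```

```text
t 6.65 tool tilt 0.0625 side lean 0.0089 knob fix [-0.0482 -0.0093  0.0845] grip 0.16487375447006056
tilt by pos 0.0646 radius 0.1332 (.1319)
F fixture [-1.13 -2.35 11.58] torque [-0.38  0.37  0.09]
```

Emit:
drive_tool([
  [[12,1.7,0,-0.3,0,-0.01,0]],
])

```text
clock: 6.78
tool_pos: [0.5239, 0.208, 0.067]
tool_rot: [0.115, 0.716, -0.103, 0.681]
force: [-1.6, -1.7, 10.8]
grip_width: 0.167
```

```bash
python3 plan.py
```

```text
t 6.775 tool tilt 0.0523 side lean 0.0091 knob fix [-0.0485 -0.0093  0.084 ] grip 0.1670303862313566
tilt by pos 0.0606 radius 0.1333 (.1319)
F fixture [-1.03 -2.09 10.81] torque [-0.37  0.36  0.08]
```

Emit:
drive_tool([
  [[12,1.7,0,-0.3,0,-0.01,0]],
])

```text
clock: 6.9
tool_pos: [0.5238, 0.2081, 0.0665]
tool_rot: [0.115, 0.713, -0.104, 0.684]
force: [-0.5, -0.5, 9.7]
grip_width: 0.165
```

```bash
python3 plan.py
```

```text
t 6.9 tool tilt 0.0418 side lean 0.0092 knob fix [-0.0488 -0.0093  0.0835] grip 0.16502180828568533
tilt by pos 0.0562 radius 0.1333 (.1319)
F fixture [-0.29 -0.6   9.75] torque [-0.41  0.43  0.03]
```

Each row loses about 1.2 mm to compliance (roughly 8 N/mm), so rows of 1.7 mm are self-limiting near 14 N.

Emit:
drive_tool([
  [[12,1.7,0,-0.2,0,-0.004,0],[12,1.7,0,-0.2,0,-0.004,0],[12,1.7,0,-0.2,0,-0.004,0]],
])

```text
clock: 7.28
tool_pos: [0.5234, 0.2082, 0.0648]
tool_rot: [0.114, 0.708, -0.104, 0.689]
force: [-1.4, -1.3, 9.2]
grip_width: 0.167
```

```bash
python3 plan.py
```

```text
t 7.275 tool tilt 0.0295 side lean 0.0094 knob fix [-0.0495 -0.0093  0.0818] grip 0.166988075845051
tilt by pos 0.0425 radius 0.1333 (.1319)
F fixture [-0.9  -1.64  9.24] torque [-0.4   0.45 -0.01]
```

Emit:
drive_tool([
  [[12,1.7,0,-0.2,0,-0.004,0],[12,1.7,0,-0.2,0,-0.004,0],[12,1.7,0,-0.2,0,-0.004,0]],
])

```text
clock: 7.65
tool_pos: [0.523, 0.2083, 0.0632]
tool_rot: [0.114, 0.704, -0.105, 0.693]
force: [-2.0, -1.8, 10.7]
grip_width: 0.168
```

```bash
python3 plan.py
```

```text
t 7.65 tool tilt 0.0174 side lean 0.0096 knob fix [-0.05   -0.0093  0.0802] grip 0.1679104178570039
tilt by pos 0.0297 radius 0.1333 (.1319)
F fixture [-1.36 -2.33 10.71] torque [-0.32  0.4   0.  ]
```

Emit:
drive_tool([
  [[12,1.7,0,-0.1,0,-0.004,0],[12,1.7,0,-0.1,0,-0.004,0]],
])

```text
clock: 7.9
tool_pos: [0.5228, 0.2084, 0.0622]
tool_rot: [0.113, 0.701, -0.105, 0.696]
force: [-2.2, -1.5, 11.5]
grip_width: 0.169
```

```bash
python3 plan.py
```

```text
t 7.9 tool tilt 0.0097 side lean 0.0096 knob fix [-0.0504 -0.0093  0.0792] grip 0.1692608908002513
tilt by pos 0.0215 radius 0.1333 (.1319)
F fixture [-1.67 -2.08 11.51] torque [-0.42  0.5   0.01]
```

Emit:
drive_tool([
  [[12,1.7,0,-0.1,0,-0.004,0],[12,1.7,0,-0.1,0,-0.004,0]],
])

```text
clock: 8.15
tool_pos: [0.5226, 0.2085, 0.0612]
tool_rot: [0.113, 0.699, -0.106, 0.698]
force: [-1.8, -0.9, 10.1]
grip_width: 0.167
```

```bash
python3 plan.py
```

```text
t 8.15 tool tilt 0.002 side lean 0.0097 knob fix [-0.0508 -0.0093  0.0782] grip 0.1669578254147983
tilt by pos 0.0136 radius 0.1333 (.1319)
F fixture [-1.47 -1.41 10.11] torque [-0.35  0.48  0.02]
```

Emit:
drive_tool([
  [[12,1.7,0,-0.1,0,-0.004,0],[12,1.7,0,-0.1,0,-0.004,0]],
])

```text
clock: 8.4
tool_pos: [0.5224, 0.2085, 0.0602]
tool_rot: [0.112, 0.696, -0.106, 0.701]
force: [-2.5, -0.2, 11.8]
grip_width: 0.165
```

```bash
python3 plan.py
```

```text
t 8.4 tool tilt -0.0058 side lean 0.0097 knob fix [-0.0511 -0.0093  0.0772] grip 0.1654146472660073
tilt by pos 0.0059 radius 0.1333 (.1319)
F fixture [-2.27 -0.99 11.82] torque [-0.33  0.48  0.02]
```

Emit:
drive_tool([
  [[12,1.7,0,0,0,-0.003,0],[12,1.7,0,0,0,-0.003,0]],
])

```text
clock: 8.65
tool_pos: [0.5222, 0.2086, 0.0593]
tool_rot: [0.112, 0.694, -0.106, 0.703]
force: [-1.7, -0.4, 11.9]
grip_width: 0.169
```

```bash
python3 plan.py
python3 - <<'E'
from rig import ctrl
import cv2
im=ctrl.get_image("side");cv2.imwrite("pics/s4.png",cv2.resize(im[140:270,160:330,::-1],None,fx=4,fy=4,interpolation=cv2.INTER_CUBIC))
E
python3 plan.py
```

```text
t 8.65 tool tilt -0.0112 side lean 0.0098 knob fix [-0.0514 -0.0093  0.0763] grip 0.16912269307939767
tilt by pos -0.0012 radius 0.1333 (.1319)
F fixture [-1.49 -0.89 11.93] torque [-0.39  0.49  0.07]
t 8.7 tool tilt -0.0113 side lean 0.0098 knob fix [-0.0514 -0.0093  0.0762] grip 0.1651878395161931
tilt by pos -0.0016 radius 0.1333 (.1319)
F fixture [-2.45 -1.6  11.66] torque [-0.39  0.46  0.01]
```

View pics/s4.png

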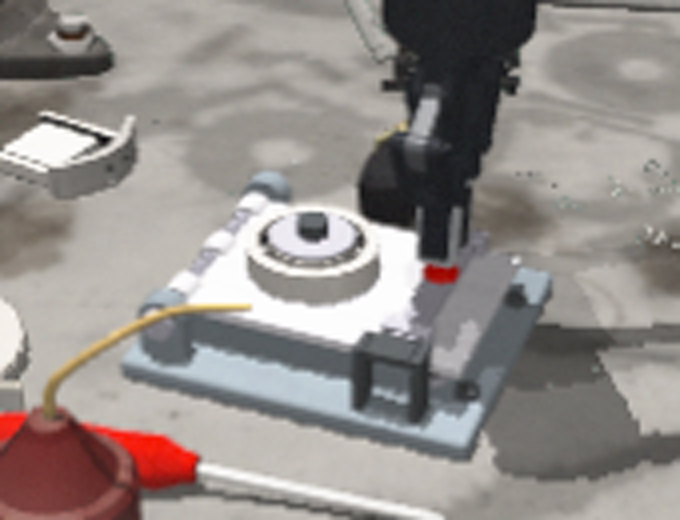

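The side view shows the plate nearly level, with its edge just above the keeper's mouth, and the knob still held at (440,270). No stop contact yet, so I'll continue in small steps.

Emit:
drive_tool([
  [[12,1.7,0,0,0,0,0]],
])

```text
clock: 8.82
tool_pos: [0.5221, 0.2087, 0.0589]
tool_rot: [0.112, 0.694, -0.106, 0.703]
force: [-3.3, -0.5, 12.5]
grip_width: 0.167
```

```bash
python3 plan.py
```

```text
t 8.825 tool tilt -0.0111 side lean 0.0098 knob fix [-0.0515 -0.0092  0.0759] grip 0.16702208911549857
tilt by pos -0.0045 radius 0.1332 (.1319)
F fixture [-2.96 -1.5  12.51] torque [-0.37  0.49  0.01]
```

Emit:
drive_tool([
  [[12,1.7,0,0,0,-0.003,0]],
])

```text
clock: 8.95
tool_pos: [0.5221, 0.2088, 0.0585]
tool_rot: [0.112, 0.693, -0.107, 0.704]
force: [-2.6, -0.9, 12.0]
grip_width: 0.175
```

```bash
python3 plan.py
```

```text
t 8.95 tool tilt -0.0138 side lean 0.01 knob fix [-0.0516 -0.0092  0.0755] grip 0.17521632932776315
tilt by pos -0.0074 radius 0.1332 (.1319)
F fixture [-2.18 -1.67 12.  ] torque [-0.37  0.54 -0.02]
```

Emit:
drive_tool([
  [[12,1.7,0,0,0,-0.003,0]],
])

```text
clock: 9.07
tool_pos: [0.522, 0.2088, 0.0582]
tool_rot: [0.112, 0.692, -0.107, 0.705]
force: [-1.9, 0.1, 11.8]
grip_width: 0.17
```

```bash
python3 plan.py
```

```text
t 9.075 tool tilt -0.0165 side lean 0.0101 knob fix [-0.0517 -0.0091  0.0752] grip 0.17000929503761436
tilt by pos -0.0101 radius 0.1332 (.1319)
F fixture [-1.79 -0.5  11.75] torque [-0.35  0.49  0.  ]
```

Emit:
drive_tool([
  [[12,1.7,0,0,0,-0.003,0]],
])

```text
clock: 9.2
tool_pos: [0.522, 0.2089, 0.0579]
tool_rot: [0.112, 0.691, -0.107, 0.706]
force: [-2.0, -0.6, 12.8]
grip_width: 0.166
```

```bash
python3 plan.py
```

```text
t 9.2 tool tilt -0.0194 side lean 0.0102 knob fix [-0.0518 -0.0091  0.0749] grip 0.16564234553540738
tilt by pos -0.0123 radius 0.1332 (.1319)
F fixture [-1.7  -1.16 12.84] torque [-0.38  0.47 -0.  ]
```

Emit:
drive_tool([
  [[12,2,0,0,0,-0.003,0]],
])

```text
clock: 9.32
tool_pos: [0.5219, 0.209, 0.0573]
tool_rot: [0.112, 0.69, -0.107, 0.707]
force: [-3.1, -0.4, 12.8]
grip_width: 0.167
```

```bash
python3 plan.py
```

```text
t 9.325 tool tilt -0.0223 side lean 0.0103 knob fix [-0.0519 -0.009   0.0743] grip 0.16739612955586897
tilt by pos -0.0168 radius 0.1332 (.1319)
F fixture [-2.87 -1.33 12.77] torque [-0.39  0.54 -0.04]
```

Emit:
drive_tool([
  [[12,2,0,0,0,-0.003,0]],
])

```text
clock: 9.45
tool_pos: [0.5219, 0.2091, 0.0568]
tool_rot: [0.112, 0.689, -0.107, 0.708]
force: [-4.0, -0.2, 15.4]
grip_width: 0.167
```

```bash
python3 plan.py
```

```text
t 9.45 tool tilt -0.0251 side lean 0.0106 knob fix [-0.0521 -0.0089  0.0738] grip 0.1666866640640922
tilt by pos -0.0206 radius 0.1332 (.1319)
F fixture [-3.7  -1.43 15.36] torque [-0.35  0.53 -0.01]
```

Emit:
drive_tool([
  [[12,2,0,0,0,-0.003,0]],
])

```text
clock: 9.57
tool_pos: [0.5219, 0.2094, 0.0566]
tool_rot: [0.112, 0.688, -0.107, 0.709]
force: [-4.4, 0.3, 16.1]
grip_width: 0.161
```

```bash
python3 plan.py
```

```text
t 9.575 tool tilt -0.0281 side lean 0.0111 knob fix [-0.0522 -0.0086  0.0736] grip 0.16124872155631656
tilt by pos -0.0222 radius 0.1332 (.1319)
F fixture [-4.26 -1.06 16.05] torque [-0.39  0.68  0.04]
```

Emit:
drive_tool([
  [[12,2,0,0.2,0,0,0]],
])

```text
clock: 9.7
tool_pos: [0.5221, 0.2097, 0.0566]
tool_rot: [0.112, 0.688, -0.107, 0.709]
force: [-5.5, 0.0, 16.6]
grip_width: 0.166
```

```bash
python3 plan.py
```

```text
t 9.7 tool tilt -0.0279 side lean 0.0118 knob fix [-0.0521 -0.0083  0.0736] grip 0.1661653933222834
tilt by pos -0.0223 radius 0.1331 (.1319)
F fixture [-5.19 -1.69 16.56] torque [-0.36  0.76  0.03]
```

Emit:
drive_tool([
  [[12,2,0,0.2,0,0,0]],
])

```text
clock: 9.82
tool_pos: [0.5222, 0.2099, 0.0566]
tool_rot: [0.112, 0.688, -0.107, 0.709]
force: [-4.3, 0.8, 16.2]
grip_width: 0.163
```

```bash
python3 plan.py
```

```text
t 9.825 tool tilt -0.0278 side lean 0.0124 knob fix [-0.0521 -0.0081  0.0736] grip 0.16348338342855806
tilt by pos -0.022 radius 0.1331 (.1319)
F fixture [-4.37 -0.62 16.19] torque [-0.37  0.66 -0.03]
```

The plate is stalled at 16 N with the position constant, so it's on its stops with roughly 0.4 mm of squeeze. Next I'll slide the bolt along +y while keeping the same down bias.

Emit:
drive_tool([
  [[12,2,2,-0.2,0,0,0],[12,2,2.5,-0.2,0,0,0],[12,2,2.5,-0.2,0,0,0]],
])

```text
clock: 10.2
tool_pos: [0.5247, 0.2174, 0.0567]
tool_rot: [0.113, 0.687, -0.106, 0.71]
force: [-3.2, -0.5, 14.9]
grip_width: 0.167
```

```bash
python3 plan.py
```

```text
t 10.2 tool tilt -0.0295 side lean 0.0141 knob fix [-0.0521 -0.0002  0.0737] grip 0.16650968760845913
tilt by pos -0.0215 radius 0.1331 (.1319)
F fixture [-2.86 -1.43 14.86] torque [-0.51  0.61 -0.01]
```

Emit:
drive_tool([
  [[12,2.1,1.5,-0.2,-0.003,0,0],[12,2.1,1.5,-0.2,-0.003,0,0]],
])

```text
clock: 10.45
tool_pos: [0.5259, 0.221, 0.0566]
tool_rot: [0.111, 0.687, -0.103, 0.71]
force: [-3.6, -0.9, 16.2]
grip_width: 0.165
```

```bash
python3 plan.py
```

```text
t 10.45 tool tilt -0.0306 side lean 0.0156 knob fix [-0.052   0.0036  0.0736] grip 0.1647256193789097
tilt by pos -0.0219 radius 0.1331 (.1319)
F fixture [-3.11 -1.99 16.16] torque [-0.48  0.6  -0.06]
```

Emit:
drive_tool([
  [[12,2.1,1.5,-0.2,0,0,0],[12,2.1,1.5,-0.2,0,0,0]],
])

```text
clock: 10.7
tool_pos: [0.5271, 0.2246, 0.0566]
tool_rot: [0.111, 0.687, -0.103, 0.711]
force: [-3.3, 0.1, 16.0]
grip_width: 0.167
```

```bash
python3 plan.py
```

```text
t 10.7 tool tilt -0.0317 side lean 0.017 knob fix [-0.052   0.0073  0.0736] grip 0.16657597098101307
tilt by pos -0.022 radius 0.133 (.1319)
F fixture [-3.14 -0.92 16.03] torque [-0.48  0.7  -0.11]
```

Travel is about 17 mm with only 1–2 N sideways, so the tongue is inside the keeper. I'll keep going to the end stop.

Emit:
drive_tool([
  [[12,2.1,1.5,-0.2,0,0,-0.003],[12,2.1,1.5,-0.2,0,0,-0.003],[12,2.1,1.5,-0.2,0,0,-0.003],[12,2.1,1.5,-0.2,0,0,-0.003]],
])

```text
clock: 11.2
tool_pos: [0.5296, 0.232, 0.0567]
tool_rot: [0.109, 0.686, -0.107, 0.711]
force: [-3.2, -0.8, 15.8]
grip_width: 0.171
```

```bash
python3 plan.py
```

```text
t 11.2 tool tilt -0.034 side lean 0.0085 knob fix [-0.0519  0.0153  0.0736] grip 0.17095279415407222
tilt by pos -0.0214 radius 0.133 (.1319)
F fixture [-2.75 -1.73 15.83] torque [-0.3   0.61 -0.08]
```

Emit:
drive_tool([
  [[12,2.1,1.5,-0.2,0,0,0],[12,2.1,1.5,-0.2,0,0,0]],
])

```text
clock: 11.45
tool_pos: [0.53, 0.2333, 0.0564]
tool_rot: [0.107, 0.686, -0.108, 0.711]
force: [-4.8, -8.2, 16.8]
grip_width: 0.167
```

```bash
python3 plan.py
```

```text
t 11.45 tool tilt -0.0345 side lean 0.005 knob fix [-0.052   0.0167  0.0734] grip 0.16702957176373232
tilt by pos -0.0232 radius 0.133 (.1319)
F fixture [-2.   -9.29 16.76] torque [-1.38  0.69 -0.1 ]
```

The sideways force has risen to 9 N at y≈16.7 mm, which is about 27–28 mm of travel and fits the end stop. I'll ease the down force off while still gripping, to see whether the plate holds.

Emit:
drive_tool([
  [[12,1.5,0.8,-0.1,0,0,0],[12,0.5,0,0,0,0,0],[12,0,0,0,0,0,0],[12,0,0,0,0,0,0],[12,0,0,0,0,0,0],[12,0,0,0,0,0,0],[12,0,0,0,0,0,0]],
])

```text
clock: 12.32
tool_pos: [0.5303, 0.233, 0.0582]
tool_rot: [0.107, 0.687, -0.108, 0.711]
force: [0.1, -0.3, 4.5]
grip_width: 0.165
```

```bash
python3 plan.py
python3 - <<'E'
from rig import ctrl
import cv2
im=ctrl.get_image("side");cv2.imwrite("pics/s5.png",cv2.resize(im[140:270,160:330,::-1],None,fx=4,fy=4,interpolation=cv2.INTER_CUBIC))
E
```

```text
t 12.325 tool tilt -0.0333 side lean 0.0037 knob fix [-0.0516  0.0166  0.0752] grip 0.16515778158766045
tilt by pos -0.0096 radius 0.1331 (.1319)
F fixture [ 0.15 -0.27  4.52] torque [-0.17  0.28 -0.02]
```

View pics/s5.png

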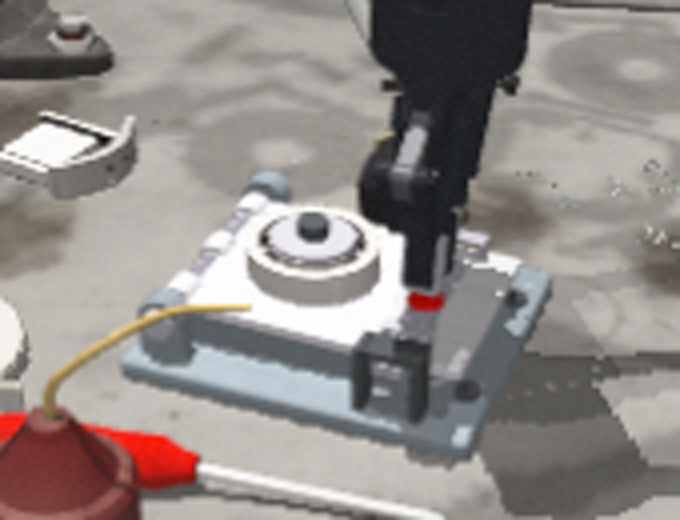

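The plate rose only about 1.8 mm, which matches the clearance, and my load fell to 4.5 N against an 11 N spring, so the keeper is holding it. The tongue is visible in its mouth. I'll open slightly and withdraw upward.

Emit:
drive_tool([
  [[28,0,0,0,0,0,0],[28,0,0,0,0,0,0],[28,0,0,0,0,0,0],[28,-6,0,0,0,0,0],[28,-10,0,0,0,0,0],[28,-15,0,0,0,0,0],[28,-20,0,0,0,0,0],[28,-30,0,0,0,0,0],[28,-30,0,0,0,0,0],[28,-20,0,0,0,0,0],[28,0,0,0,0,0,0]],
])

```text
clock: 13.75
tool_pos: [0.5262, 0.2345, 0.1987]
tool_rot: [0.108, 0.685, -0.107, 0.712]
force: [0.6, -0.1, -0.2]
grip_width: 0.326
```

```bash
python3 plan.py
python3 - <<'E'
from rig import ctrl
from h import *
a=ctrl.camera_info("scene");b=ctrl.camera_info("side");W=ctrl.camera_info("wrist")
c={}
for n in("scene","side","wrist"):
    im=ctrl.get_image(n)[:,:,::-1].copy();cv2.imwrite(f"pics/{n}6.png",im)
    hsv=cv2.cvtColor(im,cv2.COLOR_BGR2HSV)
    m=(((hsv[...,0]<8)|(hsv[...,0]>172))&(hsv[...,1]>150)&(hsv[...,2]>60)).astype('uint8')
    k,l,st,ce=cv2.connectedComponentsWithStats(m)
    for j in range(1,k):
        if st[j,4]>30: print(n,st[j],ce[j])
for n,i in(("scene",a),("side",b),("wrist",W)):print(n,"pred mid post",proj(i,knob(0,.0175)+[0,0,-.007]),"if 4mm short",proj(i,knob(0,.0135)+[0,0,-.007]))
im=cv2.imread("pics/side6.png")[140:270,160:330];cv2.imwrite("pics/side6z.png",cv2.resize(im,None,fx=4,fy=4,interpolation=cv2.INTER_CUBIC))
E
```

```text
t 13.75 tool tilt -0.037 side lean 0.007 knob fix [-0.0561  0.0166  0.2157] grip 0.32570221061958976
tilt by pos 0.6218 radius 0.2241 (.1319)
F fixture [ 0.64  0.1  -0.18] torque [-0.02  0.02  0.06]
scene [243 165  35  19 317] [260.27760252 174.48580442]
scene [234 196   8  19 108] [237.78703704 204.94444444]
side [196  69  15  25 228] [201.61842105  78.27192982]
side [262 195   9  23 144] [266.55555556 206.06944444]
side [157 243  53  19 415] [185.14698795 252.17831325]
wrist [249 177  15  16 184] [256.02717391 184.32608696]
wrist [363 230  22  38 683] [373.12737921 249.45387994]
wrist [445 271  25  28 213] [456.04694836 286.12676056]
wrist [477 282   7  10  31] [479.19354839 286.4516129 ]
scene pred mid post [237.9679309  204.39574098] if 4mm short [238.78294162 205.50099475]
side pred mid post [266.35520743 205.19172939] if 4mm short [266.95415739 204.20594305]
wrist pred mid post [257.08084113 178.45973119] if 4mm short [252.45337321 178.42638099]
```

View pics/side6z.png

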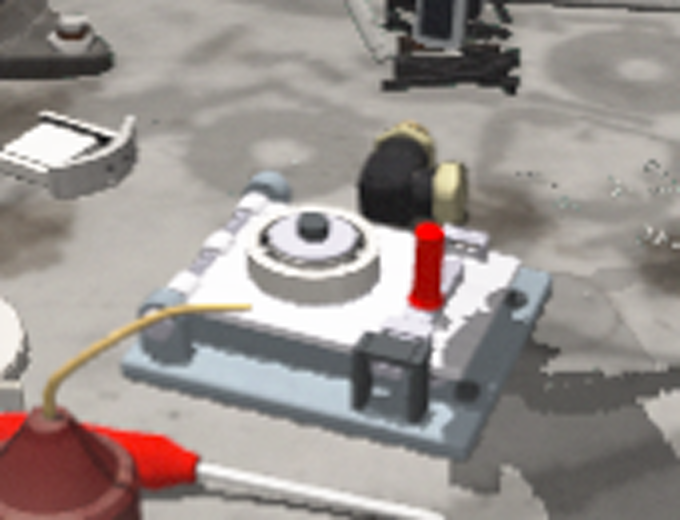

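View pics/wrist6.png

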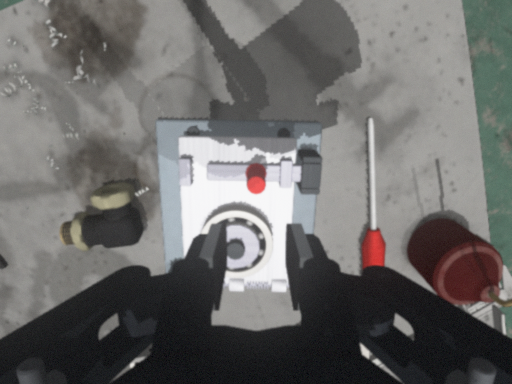

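Run:
```python
from rig import ctrl
ctrl.hand_in();print(ctrl.sense()['clock'])
```

```text
the job is handed in; nothing more can be done
the job is handed in; nothing more can be done
```

The fixture is closed: the plate is held down by the bolt under the keeper, and the job was handed in at about 14 s of the allowed 56 s. No verdict is reported back.

- **What I did:** I gripped the red knob along its post and followed the hinge arc down. Movement stopped at about 16 N on the stops. I kept that load on while sliding the bolt along +y, eased off, opened the gripper slightly and withdrew upward.
- **Pressing force:** the wrist read 17 N at most in the readings I took, below the 25 N that would crush the stops.
- **Bolt travel:** the sideways force stayed at 1–2 N through the keeper, then rose to about 9 N at the end of the slide, which I took as the end stop. The tool pose gave 26.5 mm of travel. The wrist pictures gave about 27–27.5 mm, with an error of about 1 mm. Neither shows the full 28 mm, but both are above the required 24 mm.
- **Plate holding:** when I eased off, the plate rose only 1.8 mm. The final pictures show it level, with the bolt inside the keeper and the gripper clear. The wrist reads zero force.
- **Screwdriver and fitting:** the screwdriver handle is pixel-identical in the scene view before and after. The fitting looks unmoved, but I only checked it by eye.
- **Disagreement:** the tool pose showed the plate about 0.01 rad too high when raised and held at the start, which is within the calibration error. I relied on the felt force instead.

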